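# Set up a flanged shaft for a run-out check

### The arm

A 6-joint arm with a two-finger parallel gripper is mounted at the origin on the work surface. World frame = base frame: x ahead of the robot, y to its left, z up, the work surface at z = 0. Lengths are in mm, angles in rad, forces in N, time in s.
With the tool pointing down it reaches from about 275 to 850 mm from the base axis. Payload 19 kg.
Tool frame: the origin (TCP) lies on the centre line of the jaws, within the pads' length; the fingertips stand env.tip_extent ahead of it and the grasp point (between the pads) lies 8 mm behind it (env.tip_extent is the distance from the TCP to the fingertips, in mm); z points along the fingers, y is the line along which they close (so a half turn about z gives the same grasp; the last joint's range is limited). The gripper opens to 85 mm and grips with 20 to 120 N. Pads are 22 mm wide; open, the fingers measure 114 mm over their backs; the gripper's body (76 mm by 85 mm) begins 54 mm behind the grasp point. The pads swing forward as they close: fully open they stand 13 mm farther back than shut.
Start: joints at [1.117, 0.15, 1.437, -0, 1.554, -0.134], TCP at [180.771, 545.815, 242.267] pointing down, gripper open.
Joint ranges: [-2.8, 2.8], [-0.68, 2.1], [0.12, 2.68], [-1.39, 4.53], [0.16, 2.79], [-2.81, 2.81]. Speed limits (rad/s): [1.89, 1.89, 2.22, 3.01, 3.01, 3.01].

### API

Orientations are given as a rotation vector (axis times angle).
In Python, from cell import env, read_camera, get_calibration gives the robot as it stands.
- The arm moves only by the shell command python3 -m crank 'ROWS' [OPENING] [FORCE]. ROWS is a JSON object of lists of equal length, an entry for each row: "translation": the shift along the tool's x, y, z in m, a list of three; "roll": the turn about the tool's z in degrees. In form: {"translation": [[x, y, z], ...], "roll": [roll, ...]}. A call has 1 to 20 rows; each row shifts and turns the commanded pose from where the row before left it, along the tool's axes as they then stand; what a row does not reach is not made up. A row lasts 1/10 s, in which the tool goes at most 50 mm and 8.59 degrees, less where a joint would pass 70% of its speed; a pose out of reach is approached as far as the arm can. A call with a gripper value outside its range is refused whole. OPENING is the opening, from 0 (shut) to 1 (fully open), set as the call begins (- or left out, the last holds). The fingers move at their own pace and stop on an object; FORCE is the grip in N (left out, the last holds). Time passes only in rows, so rows that do not move let the fingers close. It gives the time, the measured TCP pose, the force, the opening and the grip force at its end, in the units of the state.
- env.get_obs(): the state, without advancing time (a new reading comes with each control period).
- read_camera(name): name is "side" or "top"; returns (picture, depth): 384x512x3 uint8, red, green, blue; 384x512 float32, mm along the optical axis (not along the pixel's ray), 0 where there is no reading.
- get_calibration(name): a dict with "mtx" (3x3 intrinsics, pixels), "k1" (the pictures are not rectified: a ray, as slopes to the right and down, at radius r is drawn at 1 + k1 r^2 times it, then the intrinsics apply), "eye" and "attitude" of the camera in the world. Camera axes: x right, y down, z forward; pixel columns grow to the right and rows downward; lengths in mm; the calibration is good to about 2 mm. A picture is of the moment at which its call begins. get_calibration takes no time and is no camera call.
- env.job_done(): hands the job in; it is judged then, once.
The state is a dict: "time_s": time; "qpos": joint angles; "qd": joint speeds; "effort": joint torques, N m; "eef_pos": TCP position; "orientation": TCP orientation; "ft_force": force on the tool from outside, world axes, zero at the start; "wrist_torque": the same for the moment, N m; "grip_width": finger opening in mm; "grasp_force": force on a finger pad.
Only numpy, scipy, OpenCV 4.12 (cv2) and the standard library are available. Lean on these libraries where they do the work, as an engineer would, in place of code of your own. Each camera call takes 0.05 s, during which the arm holds its last target. There are 200 camera calls.

### The job

Set up the flanged shaft for a run-out check on the plate: stand the two matched small V-blocks in line and lay the shaft in both Vs, one block under the middle of each bright journal, with the shaft square to the cast-iron box block, its plain end a few millimetres from the middle of the block's face that looks to the middle of the bench, and its threaded end away from it. Stand the dial gauge upright on the far side of the shaft from the robot, square to it, with the gauge's tip over the middle of the collar. Leave the big V-block, the caliper, the engineer's square and the tin where they are.

Things in the scene. Friction and masses are not known exactly. Their poses are not given: they have to be found in the camera images.
- vblock_a: One of two alike, interchangeable small steel V-blocks, upright on the plate: 44 mm wide (x), 30 mm long (y), 40 mm high, 0.36 kg. Origin at the centre of the underside, z up. A 90 degree V runs along y in the top, 28 mm wide, 14 mm deep; grip the side faces at x = +-22 mm. A 20 mm shaft seated in it has its axis 40 mm above the block's underside.
- vblock_b: The other small V-block of the matched pair, same sizes and axes as vblock_a.
- big_vblock: The odd V-block in the row, bigger: 64 mm wide (x), 42 mm long along its groove (y), 52 mm high, 0.9 kg, groove 44 mm wide and 22 mm deep. Not part of this job: stays where it is. Origin at the centre of the underside.
- shaft: Flanged steel shaft, 0.61 kg, balanced at the collar; lies in the wooden rest. Origin on the axis at mid-collar; y along the axis. Collar 44 mm across, 20 mm thick, can be gripped from above. Body 20 mm across, y = -75 to +85 mm (the plain end). Journals: brighter bands 34 mm long centred at y = +-42 mm. Thin dark threaded stub, 12 mm across, from y = -75 to -100 mm.
- gauge_stand: Dial gauge on a stand, 0.60 kg. Origin: centre of the iron base's underside (80 mm in x, 56 in y, 24 high), z up. Round column, 16 mm thick, on the origin up to z = 180 mm; its top 70 mm are bare to grip. A fixed arm along -x at z = 96 carries the gauge (42 mm dial, centre z = 129); its tip points down at x = -80, y = 0, z = 68 mm and clears the laid shaft's collar by 6 mm.
- box_block: Cast-iron box block (hollow cube with windows and clamp holes), 70 mm cube, heavy, does not move. Origin at the centre of the underside. Its two closed upright faces are at y = +-35 mm; the one that looks to the middle of the bench is the end stop. It stands at the left or the right of the work area, the wooden rest at the other side.
- shaft_rest: Wooden rest in which the shaft starts, fixed: board 70 mm (x) by 150 mm (y), 12 mm thick, with two notched cheeks 14 mm thick at y = +-55 mm, 50 mm wide, 51 mm high; open between them. Origin at the centre of the underside; the shaft lies along its y axis, plain end to +y, its axis 48 mm above the plate.
- caliper: Vernier caliper lying flat, about 235 mm long, 10 mm high, beyond the work. Bystander. Origin at the middle of its beam, underside.
- square: Engineer's square lying flat: iron stock 80 mm by 20 mm by 16 mm, steel blade about 110 mm. Bystander. Origin at the centre of the stock's underside.
- paste_tin: Round closed tin of marking paste, 61 mm in diameter, 42 mm high. Bystander. Origin at the centre of its underside.
Things that resemble listed ones, but are neither listed nor needed, are in the scene too. What is meant by the gauge_stand is not orange or yellow, and is the larger of those in its own colour.

How it is judged (in metres and radians):
At the end, for the whole second after the job is handed in: Shaft seated in both upright V-blocks, each within 12 mm of mid-journal; shaft square to the box (0.12 rad), plain end within 15 mm of the face and of its middle; gauge upright on the far side, square (0.20 rad), tip within 10 mm of mid-collar; all released, at rest (((y of vblock_a in the frame of shaft between 0.03 and 0.054 m and y of vblock_b in the frame of shaft between -0.054 and -0.03 m) or (y of vblock_b in the frame of shaft between 0.03 and 0.054 m and y of vblock_a in the frame of shaft between -0.054 and -0.03 m)) and angle between each of vblock_a, vblock_b, gauge_stand's own z axis and vertical below 0.05 rad and height (world z) of vblock_a between -0.003 and 0.003 m and x of shaft in the frame of vblock_a between -0.004 and 0.004 m and z of shaft in the frame of vblock_a between 0.036 and 0.044 m and angle between the y axis of each of vblock_a, vblock_b and the y axis of shaft, either way round below 0.1 rad and linear speed of each of vblock_a, vblock_b, shaft, gauge_stand below 0.01 m/s and height (world z) of vblock_b between -0.003 and 0.003 m and x of shaft in the frame of vblock_b between -0.004 and 0.004 m and z of shaft in the frame of vblock_b between 0.036 and 0.044 m and y of box_block in the frame of shaft between 0.11 and 0.135 m and x of shaft in the frame of box_block between -0.015 and 0.015 m and angle between the y axis of shaft and the y axis of box_block, either way round below 0.12 rad and x of shaft in the frame of gauge_stand between -0.09 and -0.07 m and y of shaft in the frame of gauge_stand between -0.01 and 0.01 m and x of gauge_stand in the frame of box_block above 0.04 m and angle between the y axis of gauge_stand and the y axis of shaft, either way round below 0.2 rad and height (world z) of gauge_stand between -0.003 and 0.003 m and angular speed of shaft below 0.1 rad/s); the robot touches nothing.
It fails at once if the big V-block was moved more than 25 mm (distance of big_vblock from where it was at the start of the episode above 0.025 m).
It fails at once if the caliper was moved more than 25 mm (distance of caliper from where it was at the start of the episode above 0.025 m).
It fails at once if the engineer's square was moved more than 25 mm (distance of square from where it was at the start of the episode above 0.025 m).
It fails at once if the tin was moved more than 25 mm (distance of paste_tin from where it was at the start of the episode above 0.025 m).
It also fails if it takes over 120 s, if anything falls off the work surface, if the arm or the gripper's body presses on something with over 40 N, if the wrist force passes 120 N, or if a joint passes its speed limit or range.

## Working session

There is one attempt and no reset: what is moved stays moved. The work goes in short steps, Python scripts to look and compute and a shell command to move; the robot and the scene stay as the last step left them, time stands still between calls to the robot, and variables do not carry over. Pictures are saved under pics/ and viewed, at most 14 in all, crops included, and the job is handed in when it is done.

```bash
ls; mkdir -p pics; cat > h.py <<'E'
import numpy as np,cv2
from cell import env,read_camera,get_calibration
from scipy.spatial.transform import Rotation as R
def rot(a):
    a=np.array(a,float); return a if a.shape==(3,3) else R.from_rotvec(a).as_matrix()
def pts(name,depth,cal=None):
    "world points for all pixels"
    c=cal or get_calibration(name);K=np.array(c["mtx"]);k=c["k1"]
    v,u=np.mgrid[:384,:512];x=(u-K[0,2])/K[0,0];y=(v-K[1,2])/K[1,1]
    rd=np.hypot(x,y);r=rd.copy()
    for _ in range(20): r=rd/(1+k*r*r)
    s=np.where(rd>0,r/np.maximum(rd,1e-9),1);d=np.stack([x*s,y*s,np.ones_like(x)],-1)
    return (d*depth[...,None])@rot(c["attitude"]).T+np.array(c["eye"]),d@rot(c["attitude"]).T,np.array(c["eye"])
def onplane(d,eye,z): return eye+d*((z-eye[2])/d[...,2])[...,None]
E
python3 - <<'E'
from h import *
for n in("top","side"):
    c=get_calibration(n);print(n,c)
    p,d=read_camera(n);np.savez(f"{n}0.npz",p=p,d=d)
    P,_,_=pts(n,d);print(np.nanmedian(P[d>0][:,2]),(d>0).mean())
    cv2.imwrite(f"pics/{n}0.png",cv2.resize(p[...,::-1],(800,600),interpolation=cv2.INTER_CUBIC))
o=env.get_obs();print(o,env.tip_extent)
E
```

```text
pics
top {'mtx': array([[355.9093935 ,   0.        , 257.58317867],
       [  0.        , 355.9093935 , 199.11665923],
       [  0.        ,   0.        ,   1.        ]]), 'k1': -0.008531152782970631, 'eye': array([ 520.50687334,  -19.4668874 , 1252.89093005]), 'attitude': array([-2.14394005,  2.19944165, -0.04144679])}
-0.5320539901345 0.9962107340494791
side {'mtx': array([[358.83573232,   0.        , 259.35361413],
       [  0.        , 358.83573232, 191.87952357],
       [  0.        ,   0.        ,   1.        ]]), 'k1': -0.027919407851224123, 'eye': array([497.63559487, 789.16971392, 627.91430294]), 'attitude': array([-0.17289415,  2.72552859, -1.41137617])}
0.340841845716227 0.9960174560546875
{'time_s': 0.1, 'qpos': array([ 1.11699282e+00,  1.50916529e-01,  1.43791058e+00,  5.01377758e-06,
        1.55377740e+00, -1.33994966e-01]), 'qd': array([-0.00179484, -0.00259051, -0.00196408, -0.0006903 ,  0.00018527,
        0.0003048 ]), 'effort': array([ 4.71893291e-03, -7.14372253e+01, -5.71796107e+01, -5.63098001e-05,
        6.87790598e-03,  2.21955252e-04]), 'eef_pos': array([180.70340836, 545.67119906, 241.77497929]), 'orientation': array([-5.00168651e-01, -3.10121938e+00,  1.51884198e-03]), 'ft_force': array([-0.03002016, -0.26978173,  0.38795521]), 'wrist_torque': array([ 0.02632527, -0.02518764, -0.00942171]), 'grasp_force': 0.0, 'grip_width': 85.51062071621253} 11.0
```

View pics/top0.png

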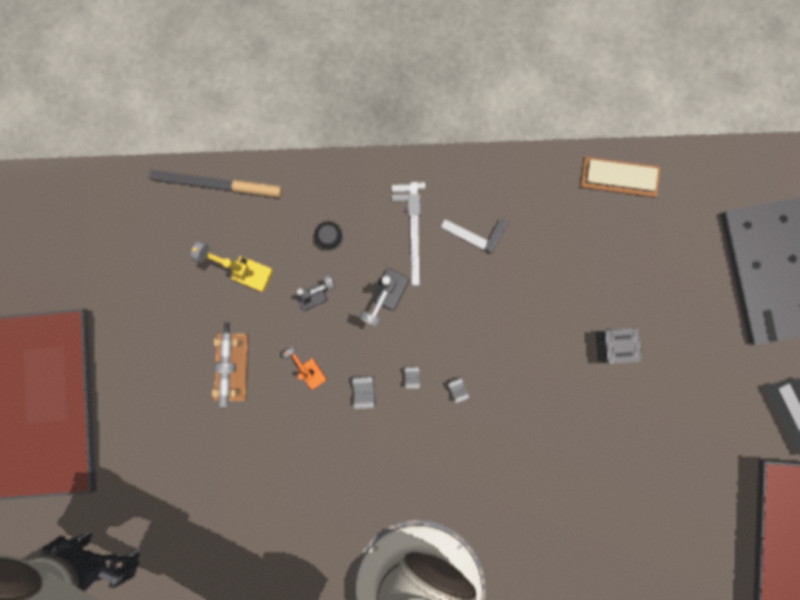

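View pics/side0.png

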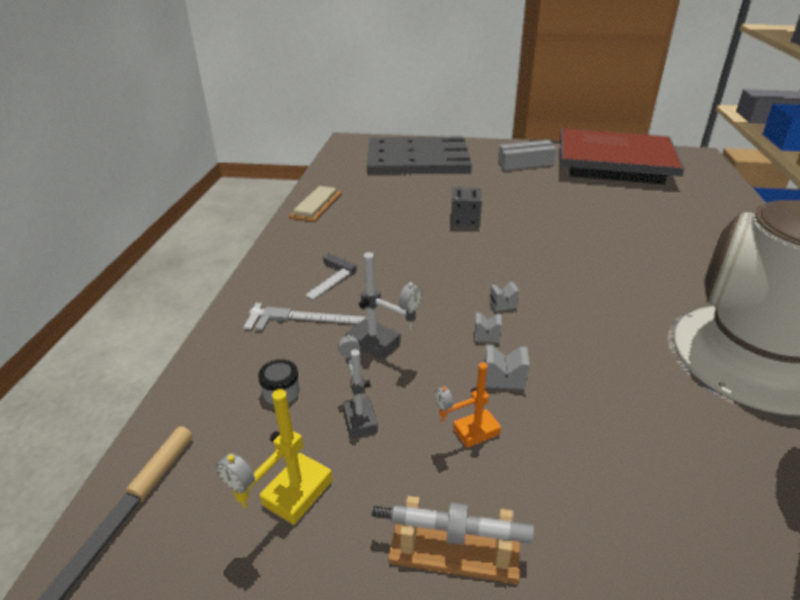

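Top picture (800-wide pixels): what could be taken for the gauge is yellow (250,275), orange (312,372), large grey (390,290) and small grey (315,295), so I choose the large grey one. The V-blocks are big (363,392) and two small, (411,377) and (458,390). The box is at (620,345). The shaft at (225,368) lies in the rest with its thread towards +x.

```bash
cat > m.py <<'E'
from h import *
def cloud(n,d):
    P,_,_=pts(n,d);P[d<=0]=np.nan;return P
def report(label,P,xy,rad,zb):
    Q=P.reshape(-1,3);m=(np.hypot(Q[:,0]-xy[0],Q[:,1]-xy[1])<rad)&(Q[:,2]>zb[0])&(Q[:,2]<zb[1])
    Q=Q[m]
    if len(Q)<4: print(label,len(Q));return
    (c,s,a)=cv2.minAreaRect(Q[:,:2].astype(np.float32))
    print(label,len(Q),"mean",Q.mean(0).round(1),"rect",np.round(c,1),np.round(s,1),round(a,1),"z",np.percentile(Q[:,2],[5,50,95]).round(1))
E
python3 - <<'E'
from m import *
C={}
for n in("top","side"):
    f=np.load(n+"0.npz");C[n]=cloud(n,f["d"])
T=C["top"]
def at(u,v): return T[int(v*.64),int(u*.64)].round(0)
L=dict(box=(620,345,60,(60,80)),boxall=(620,345,60,(10,80)),va=(411,377,32,(15,50)),vb=(458,390,32,(15,50)),big=(363,392,48,(30,60)),gbase=(395,288,60,(15,32)),gcol=(386,282,60,(150,200)),gdial=(372,318,60,(110,150)),shaft=(225,368,125,(48,60)),collar=(226,368,40,(60,80)),tin=(328,235,45,(20,60)),cal=(415,240,160,(4,20)),sq=(495,238,60,(8,30)))
for k,(u,v,r,zb) in L.items():
    p=at(u,v);print("--",k,p)
    for n in C: report(n,C[n],p,r,zb)
f=np.load("top0.npz")["p"][...,::-1]
cv2.imwrite("pics/crop1.png",cv2.resize(f[150:270,120:330],(800,457),interpolation=cv2.INTER_CUBIC))
E
```

```text
-- box [ 521. -437.   71.]
top 485 mean [ 516.7 -444.    70.4] rect [ 516.9 -445.3] [69.9 71.8] 3.1 z [65.7 70.5 74.8]
side 207 mean [ 519.  -433.4   70.1] rect [ 519.2 -441.9] [69.5 73.6] 3.3 z [62.1 71.2 73.5]
-- boxall [ 521. -437.   71.]
top 579 mean [ 516.4 -438.6   64.7] rect [ 516.9 -445.2] [69.9 71.9] 3.1 z [25.7 70.  74.4]
side 441 mean [ 518.1 -421.3   51.7] rect [ 519.1 -440.5] [69.4 76.5] 3.6 z [15.4 56.9 72.9]
-- va [461.   2.  26.]
top 121 mean [459.8   0.5  34.9] rect [4.594e+02 2.000e-01] [30.5 43.8] 89.7 z [24.  36.8 42.9]
side 215 mean [461.2   8.   31.3] rect [461.2   1.2] [44.1 34.4] 0.5 z [17.5 32.  41.5]
-- vb [ 431. -100.   29.]
top 122 mean [429.7 -99.2  35.2] rect [429.5 -99.6] [44.  30.3] 21.3 z [24.5 36.2 42.3]
side 204 mean [431.3 -92.6  31. ] rect [430.9 -97. ] [46.1 35.7] 21.2 z [17.1 31.1 41.6]
-- big [433. 108.  34.]
top 234 mean [430.  106.1  45.1] rect [429.9 106.1] [64.1 41.5] 2.2 z [32.2 46.4 55. ]
side 431 mean [431.2 113.1  43.6] rect [431.6 107.5] [64.8 45.9] 2.1 z [31.9 43.7 53.6]
-- gbase [659.  35.  21.]
top 271 mean [654.3  40.6  23.7] rect 
[... 877 characters left out ...]
 207 mean [492.3 413.6  66.7] rect [479.7 411.1] [45.8 34.6] 0.9 z [61.1 67.3 70.6]
-- tin [779. 181.  39.]
top 248 mean [777.9 177.9  41.2] rect [779.  178.7] [59.8 56.3] 43.6 z [36.4 41.8 45.5]
side 464 mean [778.9 186.7  40.4] rect [780.8 181.4] [60.8 60.1] 55.2 z [25.3 42.7 44.8]
-- cal [769. -13.   9.]
top 910 mean [786.8 -33.2   7.6] rect [769.4  -9.4] [296.3 311.5] 50.3 z [ 4.2  7.1 12.7]
side 733 mean [798.1 -24.8   9.2] rect [767.2 -46.5] [252.  266.1] 85.6 z [ 4.8  9.2 13.3]
-- sq [ 765. -191.   17.]
top 186 mean [ 767.1 -184.2   15.1] rect [ 773. -176.] [85.5 79.6] 79.8 z [ 9.  15.9 20.4]
side 176 mean [ 768.8 -179.8   14.4] rect [ 783.9 -175.2] [67.8 82.6] 62.0 z [ 8.7 15.1 19.5]
```

View pics/crop1.png

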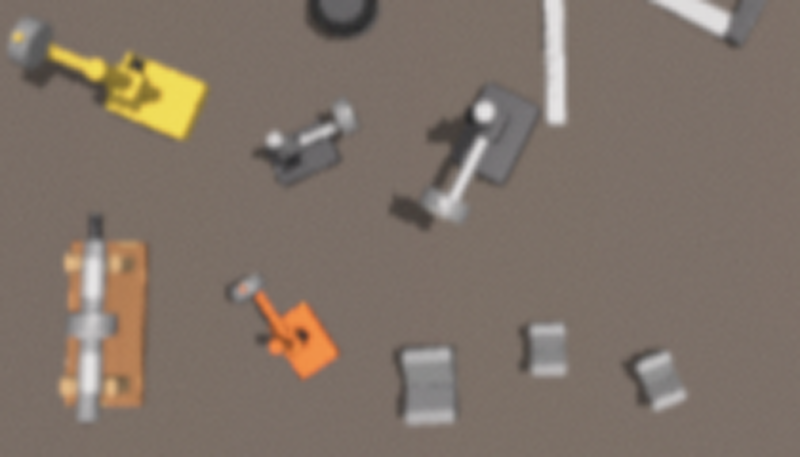

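The crop shows the large grey gauge (base about 80×56, arm towards the lower left) with the small grey one beside it, so the choice holds. Sizes and heights agree with the list. Next, a better fit of the shaft line and a step helper.

```bash
cat > g.py <<'E'
import sys
from h import *
def go(x,y,z,yaw,flip=0):
    o=env.get_obs();M=rot(o["orientation"]);p=o["eef_pos"];q=o["qpos"]
    y0=np.degrees(np.arctan2(M[1,1],M[0,1]));dy=(yaw-y0+90)%180-90+flip*180
    b1=np.arctan2(y,x)-np.arctan2(p[1],p[0])
    d=M.T@(np.array([x,y,z])-p)
    print("t",round(o["time_s"],2),"pos",p.round(1),"yaw",round(y0,1),"tilt",np.degrees(M[:2,2]).round(2),"w",round(o["grip_width"],1),"gf",round(o["grasp_force"],1),"F",o["ft_force"].round(1))
    print("d tool mm",d.round(1),"| roll",round(-dy,1),"| j6 %.2f -> %.2f"%(q[5],q[5]+b1-np.radians(dy)))
if __name__=="__main__": go(*map(float,sys.argv[1:]))
E
python3 - <<'E'
from m import *
for n in("top","side"):
    f=np.load(n+"0.npz");Q=cloud(n,f["d"]).reshape(-1,3)
    m=(abs(Q[:,0]-491)<95)&(abs(Q[:,1]-407)<14)&(Q[:,2]>54.5)&(Q[:,2]<61)&(abs(Q[:,0]-491)>14);B=Q[m]
    v=cv2.fitLine(B[:,:2].astype(np.float32),cv2.DIST_HUBER,0,.01,.01).ravel()
    print(n,len(B),"angle",np.degrees(np.arctan2(v[1],v[0])),"y at 491:",v[3]+v[1]/v[0]*(491-v[2]))
    m=(abs(Q[:,0]-491)<20)&(abs(Q[:,1]-407)<30)&(Q[:,2]>62)&(Q[:,2]<75);c=Q[m];print("collar",c.mean(0).round(1),np.percentile(c[:,0],[3,97]).round(1))
    m=(abs(Q[:,0]-491)<125)&(abs(Q[:,1]-407)<5)&(Q[:,2]>46);c=Q[m];print("ends",c[:,0].min(),c[:,0].max())
E
python3 g.py 460.5 1 160 0
```

```text
top 135 angle -2.2165687 y at 491: 407.45755
collar [490.1 407.1  67.2] [481.7 498.8]
ends 407.0797914134655 590.3762330341307
side 534 angle -2.5076358 y at 491: 411.52023
collar [492.6 412.7  67.2] [483.1 501.9]
ends 409.84332999950504 592.3331430193682
t 0.1 pos [180.7 545.7 241.8] yaw 71.7 tilt [-0.03 -0.05] w 85.5 gf 0.0 F [-0.  -0.3  0.4]
d tool mm [-436.9 -429.    82.1] | roll 71.7 | j6 -0.13 -> -0.13
```

```bash
python3 g.py 430.4 -98.8 160 21.3
```

```text
t 0.1 pos [180.7 545.7 241.8] yaw 71.7 tilt [-0.03 -0.05] w 85.5 gf 0.0 F [-0.  -0.3  0.4]
d tool mm [-439.7 -533.2   82.2] | roll 50.4 | j6 -0.13 -> -0.73
```

```bash
python3 -m crank '{"translation":[[-0.0275,-0.0333,0],[-0.0275,-0.0333,0],[-0.0275,-0.0333,0],[-0.0275,-0.0333,0],[-0.0275,-0.0333,0],[-0.0275,-0.0333,0],[-0.0275,-0.0333,0],[-0.0275,-0.0333,0],[-0.0275,-0.0333,0],[-0.0275,-0.0333,0],[-0.0275,-0.0333,0],[-0.0275,-0.0333,0],[-0.0275,-0.0333,0],[-0.0275,-0.0333,0],[-0.0275,-0.0333,0],[-0.0275,-0.0333,0],[0,0,0.02],[0,0,0.02],[0,0,0.02],[0,0,0.02]],"roll":[0,0,0,0,0,0,0,0,0,0,0,0,0,0,0,0,8,8,8,8]}'; python3 g.py 430.4 -98.8 60 21.3
```

```text
time_s: 2.1
eef_pos: [430.7, -98.4, 161.3]
orientation: [-1.344, -2.839, 0.0]
ft_force: [0.4, -0.0, 0.8]
grip_width: 85.2
grasp_force: 0.0
t 2.1 pos [430.7 -98.4 161.3] yaw 39.3 tilt [-0.03  0.01] w 85.2 gf 0.0 F [ 0.4 -0.   0.8]
d tool mm [ -0.2  -0.5 101.3] | roll 18.0 | j6 -1.09 -> -0.77
```

```bash
python3 -m crank '{"translation":[[0,0,0.025],[0,0,0.025],[0,0,0.025],[0,0,0.025],[0,0,0.02],[0,0,0.011],[0,0,0.01],[0,0,0]],"roll":[6,6,6,0,0,0,0,0]}'; python3 -m crank '{"translation":[[0,0,0],[0,0,0],[0,0,0],[0,0,0],[0,0,0],[0,0,0],[0,0,0],[0,0,0]],"roll":[0,0,0,0,0,0,0,0]}' 0 60;python3 g.py 430.4 -98.8 20 21.3
```

```text
time_s: 2.9
eef_pos: [430.6, -98.2, 20.6]
orientation: [-1.763, -2.599, 0.001]
ft_force: [0.4, 0.0, 0.6]
grip_width: 85.3
grasp_force: 0.0
time_s: 3.7
eef_pos: [431.3, -98.5, 22.2]
orientation: [1.763, 2.599, 0.0]
ft_force: [-3.3, 1.2, 10.5]
grip_width: 42.9
grasp_force: 61.7
t 3.7 pos [431.3 -98.5  22.2] yaw 21.7 tilt [ 0.06 -0.03] w 42.9 gf 61.7 F [-3.3  1.2 10.5]
d tool mm [ 0.  -1.   2.2] | roll 0.4 | j6 -0.78 -> -0.77
```

```bash
python3 -m crank '{"translation":[[0,0,-0.02],[0,0,-0.03],[0,0,-0.03],[0,0,-0.02],[0,0,0]],"roll":[0,0,0,0,0]}' - 60;python3 g.py 513.1 -361.4 120 3.2
```

```text
time_s: 4.2
eef_pos: [432.0, -98.7, 123.9]
orientation: [1.762, 2.596, 0.001]
ft_force: [-0.2, 0.1, -4.7]
grip_width: 43.1
grasp_force: 62.9
t 4.2 pos [432.  -98.7 123.9] yaw 21.7 tilt [ 0.23 -0.1 ] w 43.1 gf 62.9 F [-0.2  0.1 -4.7]
d tool mm [-274.   -21.7    4.7] | roll 18.5 | j6 -0.78 -> -0.84
```

```bash
python3 -m crank '{"translation":[[-0.0274,-0.0022,0],[-0.0274,-0.0022,0],[-0.0274,-0.0022,0],[-0.0274,-0.0022,0],[-0.0274,-0.0022,0],[-0.0274,-0.0022,0],[-0.0274,-0.0022,0],[-0.0274,-0.0022,0],[-0.0274,-0.0022,0],[-0.0274,-0.0022,0],[0,0,0.02],[0,0,0.02],[0,0,0.02],[0,0,0]],"roll":[0,0,0,0,0,0,0,0,0,0,6,6,6.5,0]}';python3 g.py 513.1 -361.4 23 3.2
```

```text
time_s: 5.6
eef_pos: [510.2, -359.8, 57.2]
orientation: [-2.157, -2.275, 0.0]
ft_force: [-0.8, -0.1, -3.7]
grip_width: 43.0
grasp_force: 62.5
t 5.6 pos [ 510.2 -359.8   57.2] yaw 3.0 tilt [-0.26  0.23] w 43.0 gf 62.5 F [-0.8 -0.1 -3.7]
d tool mm [-1.9  3.  34.1] | roll -0.2 | j6 -0.79 -> -0.79
```

```bash
python3 -m crank '{"translation":[[-0.002,0.003,0.01],[0,0,0.01],[0,0,0.007],[0,0,0.003],[0,0,0]],"roll":[0,0,0,0,0]}';python3 g.py 513.1 -361.4 22 3.2
```

```text
time_s: 6.1
eef_pos: [514.7, -362.8, 31.0]
orientation: [-2.158, -2.282, 0.0]
ft_force: [-0.1, 0.3, -3.9]
grip_width: 42.9
grasp_force: 62.7
t 6.1 pos [ 514.7 -362.8   31. ] yaw 3.2 tilt [-0.02  0.01] w 42.9 gf 62.7 F [-0.1  0.3 -3.9]
d tool mm [ 1.5 -1.5  9. ] | roll 0.0 | j6 -0.79 -> -0.79
```

```bash
python3 -m crank '{"translation":[[0.0015,-0.0015,0.004],[0,0,0.003],[0,0,0],[0,0,0]],"roll":[0,0,0,0]}';python3 g.py 513.1 -361.4 22 3.2
```

```text
time_s: 6.5
eef_pos: [513.3, -361.5, 24.4]
orientation: [2.159, 2.282, -0.0]
ft_force: [-0.0, 0.5, -3.0]
grip_width: 43.3
grasp_force: 62.7
t 6.5 pos [ 513.3 -361.5   24.4] yaw 3.2 tilt [ 0.   -0.01] w 43.3 gf 62.7 F [-0.   0.5 -3. ]
d tool mm [ 0.1 -0.2  2.4] | roll -0.0 | j6 -0.79 -> -0.79
```

```bash
python3 -m crank '{"translation":[[0,0,0.0015],[0,0,0.0015],[0,0,0],[0,0,0]],"roll":[0,0,0,0]}'; python3 -m crank '{"translation":[[0,0,0],[0,0,0],[0,0,0],[0,0,0],[0,0,0]],"roll":[0,0,0,0,0]}' 1;python3 g.py 460.6 1.2 160 -0.2
```

```text
time_s: 6.9
eef_pos: [513.4, -361.6, 22.2]
orientation: [2.158, 2.282, -0.0]
ft_force: [-4.3, 3.4, 8.6]
grip_width: 43.1
grasp_force: 64.2
time_s: 7.4
eef_pos: [513.3, -361.5, 21.3]
orientation: [2.159, 2.282, -0.0]
ft_force: [0.3, -0.3, -0.2]
grip_width: 85.2
grasp_force: 0.0
t 7.4 pos [ 513.3 -361.5   21.3] yaw 3.2 tilt [-0.   -0.01] w 85.2 gf 0.0 F [ 0.3 -0.3 -0.2]
d tool mm [ 365.   -32.5 -138.7] | roll 3.4 | j6 -0.79 -> -0.12
```

```bash
python3 -m crank '{"translation":[[0,0,-0.025],[0,0,-0.04],[0,0,-0.04],[0,0,-0.035],[0.0365,-0.00325,0],[0.0365,-0.00325,0],[0.0365,-0.00325,0],[0.0365,-0.00325,0],[0.0365,-0.00325,0],[0.0365,-0.00325,0],[0.0365,-0.00325,0],[0.0365,-0.00325,0],[0.0365,-0.00325,0],[0.0365,-0.00325,0],[0,0,0.03],[0,0,0.03],[0,0,0],[0,0,0]],"roll":[0,0,0,0,0,0,0,0,0,0,0,0,0,0,3.4,0,0,0]}';python3 g.py 460.6 1.2 21 -0.2
```

```text
time_s: 9.2
eef_pos: [460.6, 1.1, 102.0]
orientation: [-2.225, -2.217, 0.001]
ft_force: [0.3, -0.7, -0.3]
grip_width: 85.7
grasp_force: 0.0
t 9.2 pos [460.6   1.1 102. ] yaw -0.2 tilt [-0.03 -0.  ] w 85.7 gf 0.0 F [ 0.3 -0.7 -0.3]
d tool mm [ 0.1 -0.  81. ] | roll -0.0 | j6 -0.16 -> -0.16
```

```bash
python3 -m crank '{"translation":[[0,0,0.03],[0,0,0.03],[0,0,0.015],[0,0,0.005],[0,0,0],[0,0,0]],"roll":[0,0,0,0,0,0]}'; python3 -m crank '{"translation":[[0,0,0],[0,0,0],[0,0,0],[0,0,0],[0,0,0],[0,0,0],[0,0,0],[0,0,0]],"roll":[0,0,0,0,0,0,0,0]}' 0 60; python3 -m crank '{"translation":[[0,0,-0.03],[0,0,-0.04],[0,0,-0.03],[0,0,0],[0,0,0]],"roll":[0,0,0,0,0]}';python3 g.py 508.5 -277.6 124 3.2
```

```text
time_s: 9.8
eef_pos: [461.5, 0.9, 22.8]
orientation: [2.225, 2.216, 0.002]
ft_force: [-0.4, 0.2, 0.6]
grip_width: 85.3
grasp_force: 0.0
time_s: 10.6
eef_pos: [460.8, 1.1, 22.0]
orientation: [2.225, 2.217, 0.0]
ft_force: [-4.0, 0.2, 10.4]
grip_width: 43.1
grasp_force: 61.6
time_s: 11.1
eef_pos: [460.5, 1.2, 121.1]
orientation: [2.225, 2.217, 0.0]
ft_force: [-0.8, 0.7, -3.8]
grip_width: 42.9
grasp_force: 63.5
t 11.1 pos [460.5   1.2 121.1] yaw -0.2 tilt [ 0.02 -0.01] w 42.9 gf 63.5 F [-0.8  0.7 -3.8]
d tool mm [-278.6   49.1   -2.8] | roll -3.4 | j6 -0.16 -> -0.72
```

```bash
python3 -m crank '{"translation":[[-0.0279,0.0049,0],[-0.0279,0.0049,0],[-0.0279,0.0049,0],[-0.0279,0.0049,0],[-0.0279,0.0049,0],[-0.0279,0.0049,0],[-0.0279,0.0049,0],[-0.0279,0.0049,0],[-0.0279,0.0049,0],[-0.0279,0.0049,0],[0,0,0.03],[0,0,0.03],[0,0,0.02],[0,0,0],[0,0,0],[0,0,0]],"roll":[0,0,0,0,0,0,0,0,0,0,-3.4,0,0,0,0,0]}';python3 g.py 508.5 -277.6 21.5 3.2
```

```text
time_s: 12.7
eef_pos: [508.9, -278.2, 42.2]
orientation: [2.158, 2.282, 0.0]
ft_force: [-0.6, 0.3, -4.0]
grip_width: 43.2
grasp_force: 63.1
t 12.7 pos [ 508.9 -278.2   42.2] yaw 3.2 tilt [ 0.04 -0.04] w 43.2 gf 63.1 F [-0.6  0.3 -4. ]
d tool mm [ 0.7 -0.3 20.7] | roll -0.0 | j6 -0.69 -> -0.69
```

```bash
python3 -m crank '{"translation":[[0.0005,-0.0003,0.01],[0,0,0.006],[0,0,0.003],[0,0,0.0015],[0,0,0],[0,0,0]],"roll":[0,0,0,0,0,0]}'; python3 -m crank '{"translation":[[0,0,0],[0,0,0],[0,0,0],[0,0,0],[0,0,0],[0,0,-0.03],[0,0,-0.05],[0,0,-0.05],[0,0,-0.05],[0,0,-0.03],[0,0,0],[0,0,0]],"roll":[0,0,0,0,0,0,0,0,0,0,0,0]}' 1;python3 g.py 491.3 408 231 87.7; python3 g.py 491.3 408 231 87.7 1
```

```text
time_s: 13.3
eef_pos: [507.9, -277.4, 22.0]
orientation: [-2.159, -2.282, 0.0]
ft_force: [-11.7, 8.6, 20.3]
grip_width: 42.7
grasp_force: 66.2
time_s: 14.5
eef_pos: [508.2, -277.5, 230.9]
orientation: [2.159, 2.282, -0.0]
ft_force: [-0.2, 0.5, -0.8]
grip_width: 85.1
grasp_force: 0.0
t 14.5 pos [ 508.2 -277.5  230.9] yaw 3.2 tilt [ 0.03 -0.03] w 85.1 gf 0.0 F [-0.2  0.5 -0.8]
d tool mm [ 6.854e+02  2.110e+01 -5.000e-01] | roll -84.5 | j6 -0.69 -> -0.97
t 14.5 pos [ 508.2 -277.5  230.9] yaw 3.2 tilt [ 0.03 -0.03] w 85.1 gf 0.0 F [-0.2  0.5 -0.8]
d tool mm [ 6.854e+02  2.110e+01 -5.000e-01] | roll -264.5 | j6 -0.69 -> -4.11
```

```bash
python3 -m crank '{"translation":[[0.0381,0.0012,0],[0.0381,0.0012,0],[0.0381,0.0012,0],[0.0381,0.0012,0],[0.0381,0.0012,0],[0.0381,0.0012,0],[0.0381,0.0012,0],[0.0381,0.0012,0],[0.0381,0.0012,0],[0.0381,0.0012,0],[0.0381,0.0012,0],[0.0381,0.0012,0],[0.0381,0.0012,0],[0.0381,0.0012,0],[0.0381,0.0012,0],[0.0381,0.0012,0],[0.0381,0.0012,0],[0.0381,0.0012,0]],"roll":[0,0,0,0,0,0,0,0,0,0,0,0,0,0,0,0,0,0]}'; python3 -m crank '{"translation":[[0,0,0],[0,0,0],[0,0,0],[0,0,0],[0,0,0],[0,0,0],[0,0,0],[0,0,0],[0,0,0],[0,0,0],[0,0,0],[0,0,0],[0,0,0],[0,0,0]],"roll":[8,8,8,8,8,8,8,8,8,8,8,7.5,0,0]}'; python3 g.py 491.3 408 40 87.7
python3 - <<'E'
from m import *
for n in("top","side"):
    p,d=read_camera(n);C=cloud(n,d)
    report(n+" A",C,(508.5,-277.6),32,(15,50));report(n+" B",C,(513.1,-361.4),32,(15,50));report(n+" box",C,(517,-444),48,(60,80))
E
```

```text
time_s: 16.3
eef_pos: [491.0, 409.8, 228.7]
orientation: [-2.159, -2.282, 0.004]
ft_force: [0.0, -0.6, -0.7]
grip_width: 85.2
grasp_force: 0.0
time_s: 17.7
eef_pos: [491.5, 408.2, 229.5]
orientation: [3.14, -0.057, -0.002]
ft_force: [-0.3, 0.3, 0.6]
grip_width: 85.6
grasp_force: 0.0
t 17.7 pos [491.5 408.2 229.5] yaw -92.1 tilt [-0.09 -0.06] w 85.6 gf 0.0 F [-0.3  0.3  0.6]
d tool mm [1.000e-01 0.000e+00 1.895e+02] | roll 0.2 | j6 2.18 -> 2.18
top A 135 mean [ 506.2 -277.    34.7] rect [ 506.1 -278. ] [44.2 31. ] 5.2 z [22.1 36.2 43.6]
top B 141 mean [ 511.5 -360.5   34.4] rect [ 511.9 -362.3] [43.9 31.2] 1.3 z [21.1 35.6 42.9]
top box 477 mean [ 516.9 -444.1   70.5] rect [ 516.9 -445.4] [70.3 72.3] 4.0 z [66.3 70.6 74.6]
side A 0
side B 0
side box 0
```

```bash
python3 -m crank '{"translation":[[0.001,0,0.03],[0,0,0.04],[0,0,0.04],[0,0,0.04],[0,0,0.025],[0,0,0.01],[0,0,0.005],[0,0,0],[0,0,0]],"roll":[0,0,0,0,0,0,0,0,0]}'; python3 -m crank '{"translation":[[0,0,0],[0,0,0],[0,0,0],[0,0,0],[0,0,0],[0,0,0],[0,0,0],[0,0,0]],"roll":[0,0,0,0,0,0,0,0]}' 0 90; python3 g.py 491.3 408 40 87.7; python3 -m crank '{"translation":[[0,0,-0.01],[0,0,-0.03],[0,0,-0.04],[0,0,-0.04],[0,0,-0.04],[0,0,-0.03],[0,0,0],[0,0,0]],"roll":[0,0,0,0,0,0,0,0]}';python3 g.py 509.5 -319.8 231 3.5
python3 - <<'E'
from m import *
p,d=read_camera("side");cv2.imwrite("pics/side1.png",cv2.resize(p[200:,200:400,::-1],(600,552)))
C=cloud("side",d);o=env.get_obs()
E
```

```text
time_s: 18.7
eef_pos: [493.3, 408.8, 42.2]
orientation: [-3.14, 0.063, -0.003]
ft_force: [0.1, -0.5, -0.4]
grip_width: 85.4
grasp_force: 0.0
time_s: 19.5
eef_pos: [493.0, 409.1, 41.8]
orientation: [-3.139, 0.063, -0.002]
ft_force: [-2.1, 3.6, 5.8]
grip_width: 41.6
grasp_force: 90.2
t 19.5 pos [493.  409.1  41.8] yaw -92.3 tilt [0.07 0.09] w 41.6 gf 90.2 F [-2.1  3.6  5.8]
d tool mm [-1.6  1.2  1.8] | roll -0.0 | j6 2.18 -> 2.18
time_s: 20.3
eef_pos: [492.5, 408.2, 230.0]
orientation: [3.14, -0.064, -0.001]
ft_force: [-0.3, 0.7, -7.4]
grip_width: 41.5
grasp_force: 93.1
t 20.3 pos [492.5 408.2 230. ] yaw -92.3 tilt [-0.03 -0.03] w 41.5 gf 93.1 F [-0.3  0.7 -7.4]
d tool mm [ 4.650e+01  7.267e+02 -6.000e-01] | roll 84.2 | j6 2.18 -> 2.40
```

View pics/side1.png

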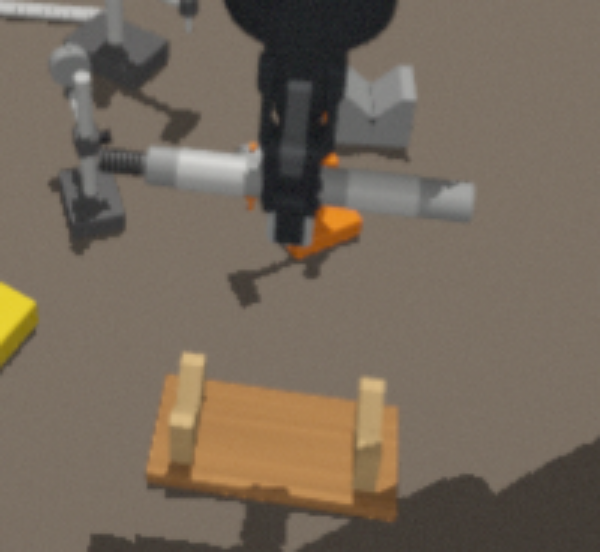

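```bash
python3 -m crank '{"translation":[[0.0025,0.0382,0],[0.0025,0.0382,0],[0.0025,0.0382,0],[0.0025,0.0382,0],[0.0025,0.0382,0],[0.0025,0.0382,0],[0.0025,0.0382,0],[0.0025,0.0382,0],[0.0025,0.0382,0],[0.0025,0.0382,0],[0.0025,0.0382,0],[0.0025,0.0382,0],[0.0025,0.0382,0],[0.0025,0.0382,0],[0.0025,0.0382,0],[0.0025,0.0382,0],[0.0025,0.0382,0],[0.0025,0.0382,0],[0.0025,0.0382,0]],"roll":[0,0,0,0,0,0,0,0,0,0,0,0,0,0,0,0,0,0,0]}'; python3 -m crank '{"translation":[[0,0,0],[0,0,0],[0,0,0],[0,0,0],[0,0,0],[0,0,0],[0,0,0],[0,0,0],[0,0,0],[0,0,0],[0,0,0],[0,0,0],[0,0,0.03],[0,0,0.04],[0,0,0.04],[0,0,0],[0,0,0]],"roll":[-8,-8,-8,-8,-8,-8,-8,-8,-8,-8,-8,-7.8,0,0,0,0,0]}'; python3 g.py 510.7 -319.5 60 3.5
```

```text
time_s: 22.25
eef_pos: [510.0, -320.0, 228.4]
orientation: [-3.139, 0.064, 0.004]
ft_force: [-0.3, -0.3, -5.2]
grip_width: 41.7
grasp_force: 93.3
time_s: 23.95
eef_pos: [510.4, -318.5, 120.4]
orientation: [-2.151, -2.286, 0.0]
ft_force: [1.1, -1.1, -4.6]
grip_width: 41.8
grasp_force: 94.0
t 23.95 pos [ 510.4 -318.5  120.4] yaw 3.5 tilt [-0.11  0.08] w 41.8 gf 94.0 F [ 1.1 -1.1 -4.6]
d tool mm [-1.1  0.4 60.4] | roll -0.0 | j6 -0.75 -> -0.75
```

```bash
python3 -m crank '{"translation":[[-0.001,0,0.02],[0,0,0.02],[0,0,0.01],[0,0,0],[0,0,0]],"roll":[0,0,0,0,0]}'; python3 g.py 510.7 -319.5 33.8 3.5
python3 - <<'E'
from m import *
for n in("top","side"):
    p,d=read_camera(n);C=cloud(n,d)
    cv2.imwrite(f"pics/{n}2.png",cv2.resize((p[170:270,300:420,::-1] if n=="top" else p[100:230,250:370,::-1]),(600,500),interpolation=cv2.INTER_CUBIC))
    Q=C.reshape(-1,3);y=-319.5
    for lo,hi in((-80,-45),(45,70)):
        m=(Q[:,1]-y>lo)&(Q[:,1]-y<hi)&(abs(Q[:,0]-510)<13)&(Q[:,2]>60)&(Q[:,2]<110);q=Q[m]
        if len(q)>5: print(n,lo,len(q),q.mean(0).round(1),"ztop",np.percentile(q[:,2],[50,80]).round(1))
    m=(abs(Q[:,1]-y)<130)&(abs(Q[:,0]-510)<12)&(Q[:,2]>60)&(Q[:,2]<110);print(Q[m][:,1].min(),Q[m][:,1].max())
E
```

```text
time_s: 24.45
eef_pos: [511.4, -320.2, 72.4]
orientation: [2.152, 2.287, -0.0]
ft_force: [-1.0, -0.1, -5.4]
grip_width: 41.5
grasp_force: 94.7
t 24.45 pos [ 511.4 -320.2   72.4] yaw 3.5 tilt [ 0.07 -0.07] w 41.5 gf 94.7 F [-1.  -0.1 -5.4]
d tool mm [ 0.8 -0.7 38.6] | roll -0.0 | j6 -0.75 -> -0.75
top 45 45 [ 507.1 -262.6   86.3] ztop [86.7 89. ]
-298.2923074733426 -221.88742276067384
side -80 19 [ 515.2 -382.3   88.5] ztop [89.  89.9]
side 45 26 [ 508.9 -260.9   87.1] ztop [87.9 89.3]
-449.4789008246355 -220.08528647927074
```

View pics/side2.png

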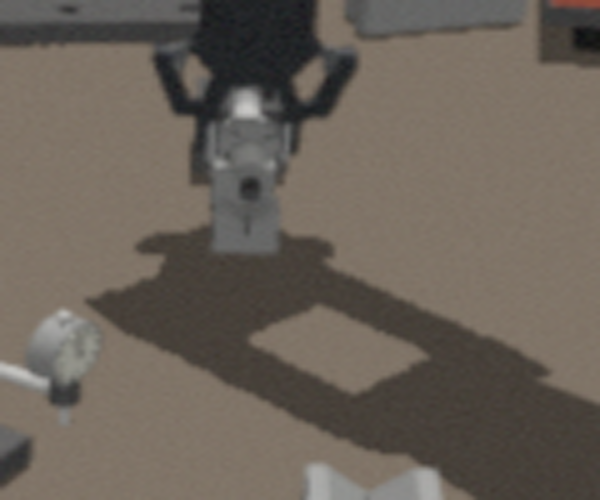

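The side crop shows the shaft level over the far block's V (thread end at (250,187)), aligned. Lowering.

```bash
python3 -m crank '{"translation":[[0.0005,-0.0005,0.015],[0,0,0.01],[0,0,0.005],[0,0,0.003],[0,0,0],[0,0,0],[0,0,0.002],[0,0,0.001],[0,0,0]],"roll":[0,0,0,0,0,0,0,0,0]}'; python3 g.py 510.7 -319.5 33.8 3.5
```

```text
time_s: 25.45
eef_pos: [510.3, -319.3, 34.8]
orientation: [2.153, 2.288, -0.0]
ft_force: [-0.1, -1.1, -5.7]
grip_width: 41.6
grasp_force: 94.5
t 25.45 pos [ 510.3 -319.3   34.8] yaw 3.5 tilt [-0.   -0.01] w 41.6 gf 94.5 F [-0.1 -1.1 -5.7]
d tool mm [-0.2  0.4  1. ] | roll -0.0 | j6 -0.75 -> -0.75
```

```bash
python3 -m crank '{"translation":[[0,0,0.001],[0,0,0.0005],[0,0,0],[0,0,0]],"roll":[0,0,0,0]}'; python3 -m crank '{"translation":[[0,0,0],[0,0,0],[0,0,0],[0,0,0],[0,0,0],[0,0,0]],"roll":[0,0,0,0,0,0]}' 1; python3 -m crank '{"translation":[[0,0,-0.03],[0,0,-0.05],[0,0,-0.05],[0,0,-0.05],[0,0,-0.05],[0,0,-0.04],[0,0,0],[0,0,0]],"roll":[0,0,0,0,0,0,0,0]}';python3 g.py 658 44 301 -118.2; python3 g.py 658 44 301 61.8 -1
```

```text
time_s: 25.85
eef_pos: [510.6, -319.5, 34.0]
orientation: [2.152, 2.287, 0.0]
ft_force: [0.1, 2.0, 5.2]
grip_width: 41.6
grasp_force: 95.8
time_s: 26.45
eef_pos: [510.3, -319.3, 33.3]
orientation: [-2.153, -2.288, 0.0]
ft_force: [0.6, 0.5, 0.2]
grip_width: 85.2
grasp_force: 0.0
time_s: 27.25
eef_pos: [510.4, -319.4, 304.0]
orientation: [2.152, 2.287, 0.0]
ft_force: [0.0, 0.1, -0.8]
grip_width: 85.3
grasp_force: 0.0
t 27.25 pos [ 510.4 -319.4  304. ] yaw 3.5 tilt [ 0.07 -0.06] w 85.3 gf 0.0 F [ 0.   0.1 -0.8]
d tool mm [353.8 169.3   2.8] | roll -58.3 | j6 -0.75 -> -1.14
t 27.25 pos [ 510.4 -319.4  304. ] yaw 3.5 tilt [ 0.07 -0.06] w 85.3 gf 0.0 F [ 0.   0.1 -0.8]
d tool mm [353.8 169.3   2.8] | roll 121.7 | j6 -0.75 -> 2.00
```

```bash
python3 -m crank '{"translation":[[0.0295,0.0141,0],[0.0295,0.0141,0],[0.0295,0.0141,0],[0.0295,0.0141,0],[0.0295,0.0141,0],[0.0295,0.0141,0],[0.0295,0.0141,0],[0.0295,0.0141,0],[0.0295,0.0141,0],[0.0295,0.0141,0],[0.0295,0.0141,0],[0.0295,0.0141,0],[0,0,0],[0,0,0],[0,0,0],[0,0,0],[0,0,0],[0,0,0],[0,0,0],[0,0,0]],"roll":[0,0,0,0,0,0,0,0,0,0,0,0,-8.3,-8.3,-8.3,-8.3,-8.3,-8.3,-8.5,0]}';python3 g.py 657.5 44.5 150 62
python3 - <<'E'
from m import *
p,d=read_camera("top");C=cloud("top",d)
cv2.imwrite("pics/top3.png",cv2.resize(p[180:270,300:420,::-1],(800,600),interpolation=cv2.INTER_CUBIC))
Q=C.reshape(-1,3)
m=(abs(Q[:,0]-509)<13)&(abs(Q[:,1]+320)<88)&(abs(Q[:,1]+320)>14)&(Q[:,2]>45.5)&(Q[:,2]<58);B=Q[m]
v=cv2.fitLine(B[:,:2].astype(np.float32),cv2.DIST_HUBER,0,.01,.01).ravel();print("axis deg",np.degrees(np.arctan2(v[1],v[0])),"x at -320",v[2]+v[0]/v[1]*(-320-v[3]))
for lo,hi in((-80,-20),(20,70)):
    m=(Q[:,1]+320>lo)&(Q[:,1]+320<hi)&(abs(Q[:,0]-509)<4)&(Q[:,2]>30);print("ztop",np.median(Q[m][:,2]),m.sum())
m=(abs(Q[:,1]+320)<25)&(abs(Q[:,0]-509)<25)&(Q[:,2]>53);print("collar",Q[m].mean(0),Q[m].min(0),Q[m].max(0))
m=(Q[:,1]>-300)&(Q[:,1]<-200)&(abs(Q[:,0]-507)<6)&(Q[:,2]>34);print("thread end",Q[m][:,1].max())
report("box",C,(517,-444),48,(60,80));report("gcol",C,(656,44),40,(10,30))
E
```

```text
time_s: 29.25
eef_pos: [657.5, 44.3, 301.7]
orientation: [-0.761, -3.046, 0.001]
ft_force: [1.1, -0.4, -0.8]
grip_width: 85.3
grasp_force: 0.0
t 29.25 pos [657.5  44.3 301.7] yaw 61.9 tilt [-0.14  0.  ] w 85.3 gf 0.0 F [ 1.1 -0.4 -0.8]
d tool mm [ -0.3   0.3 151.7] | roll -0.1 | j6 -1.13 -> -1.13
axis deg -87.00404 x at -320 509.11917
ztop 50.65048882739711 42
ztop 49.61186383693894 43
collar [ 507.81181748 -320.66886156   59.50354676] [ 490.85064037 -332.36929769   53.53208954] [ 524.58327131 -306.49029551   67.08157943]
thread end -221.5820122751598
box 478 mean [ 516.4 -443.8   70.5] rect [ 516.7 -445.2] [70.  72.1] 2.6 z [66.1 70.5 74.4]
gcol 150 mean [640.   45.2  23.5] rect [641.6  44.3] [51.9 69.5] 14.5 z [19.6 23.6 28. ]
```

View pics/top3.png

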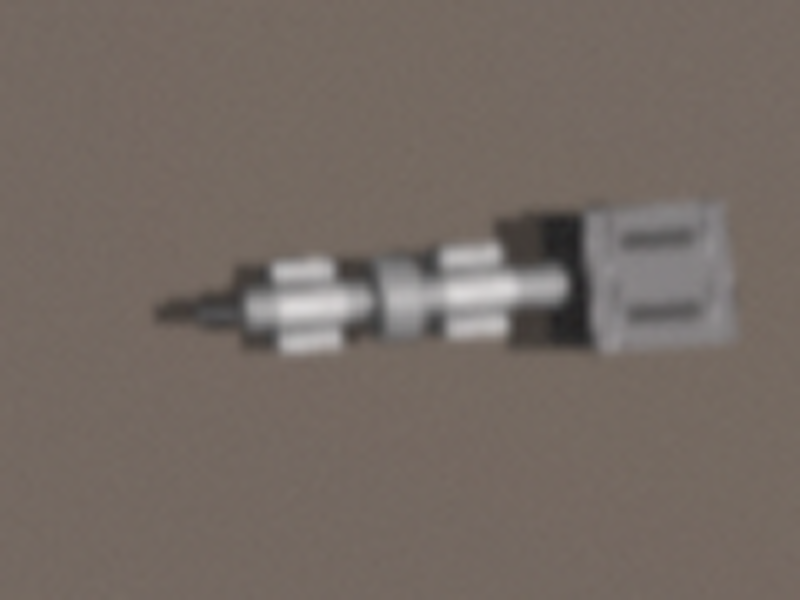

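The crop shows the shaft seated in both blocks (left (310,308), right (475,292)), collar at (402,297), and plain end (567,287) just short of the box face (590,285). Now the gauge.

```bash
python3 -m crank '{"translation":[[0,0,0.03],[0,0,0.04],[0,0,0.04],[0,0,0.025],[0,0,0.01],[0,0,0.006],[0,0,0],[0,0,0]],"roll":[0,0,0,0,0,0,0,0]}'; python3 -m crank '{"translation":[[0,0,0],[0,0,0],[0,0,0],[0,0,0],[0,0,0],[0,0,0],[0,0,0],[0,0,0],[0,0,0],[0,0,0]],"roll":[0,0,0,0,0,0,0,0,0,0]}' 0 100; python3 g.py 657.5 44.5 150 62
```

```text
time_s: 30.1
eef_pos: [658.2, 44.3, 153.7]
orientation: [0.767, 3.045, 0.0]
ft_force: [0.2, -0.5, -0.3]
grip_width: 85.5
grasp_force: 0.0
time_s: 31.1
eef_pos: [657.8, 44.5, 152.6]
orientation: [0.766, 3.046, 0.0]
ft_force: [-0.1, 2.1, 4.6]
grip_width: 13.9
grasp_force: 97.4
t 31.1 pos [657.8  44.5 152.6] yaw 61.8 tilt [0.03 0.  ] w 13.9 gf 97.4 F [-0.1  2.1  4.6]
d tool mm [ 0.3 -0.1  2.6] | roll -0.2 | j6 -1.13 -> -1.13
```

```bash
python3 -m crank '{"translation":[[0,0,-0.01],[0,0,-0.03],[0,0,-0.03],[0,0,-0.03],[0,0,0],[0,0,0]],"roll":[0,0,0,0,0,0]}'; python3 g.py 590.5 -315.5 250 93
python3 - <<'E'
from m import *
p,d=read_camera("side");cv2.imwrite("pics/side4.png",cv2.resize(p[90:240,150:350,::-1],(800,600),interpolation=cv2.INTER_CUBIC))
C=cloud("side",d);report("base",C,(657.5,44.5),60,(90,130))
E
```

```text
time_s: 31.7
eef_pos: [657.6, 44.2, 251.8]
orientation: [-0.766, -3.046, 0.001]
ft_force: [-0.1, -1.0, -5.8]
grip_width: 13.6
grasp_force: 98.4
t 31.7 pos [657.6  44.2 251.8] yaw 61.8 tilt [-0.02 -0.01] w 13.6 gf 98.4 F [-0.1 -1.  -5.8]
d tool mm [-111.  -348.7    1.9] | roll -31.2 | j6 -1.13 -> -2.23
base 589 mean [654.7  57.  119.4] rect [657.2  46.1] [58.  80.2] 63.6 z [104.8 123.2 125.7]
```

View pics/side4.png

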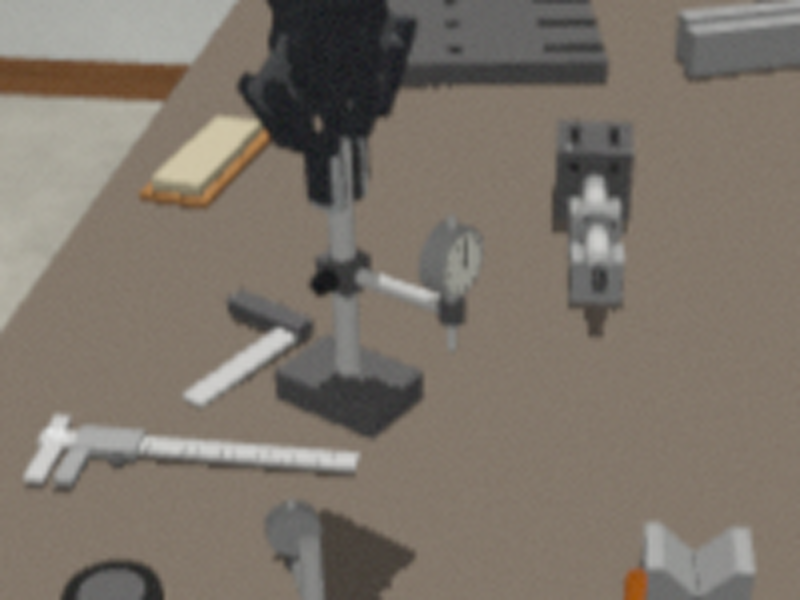

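The picture shows the gauge held upright (column top (345,145), tip (450,345)). Carrying it across.

```bash
python3 -m crank '{"translation":[[-0.0093,-0.0291,0],[-0.0093,-0.0291,0],[-0.0093,-0.0291,0],[-0.0093,-0.0291,0],[-0.0093,-0.0291,0],[-0.0093,-0.0291,0],[-0.0093,-0.0291,0],[-0.0093,-0.0291,0],[-0.0093,-0.0291,0],[-0.0093,-0.0291,0],[-0.0093,-0.0291,0],[-0.0093,-0.0291,0],[0,0,0],[0,0,0],[0,0,0],[0,0,0],[0,0,0],[0,0,0]],"roll":[0,0,0,0,0,0,0,0,0,0,0,0,-7.8,-7.8,-7.8,-7.8,0,0]}'; python3 g.py 590.5 -315.5 170 93
python3 - <<'E'
from m import *
for n in("top","side"):
    p,d=read_camera(n);C=cloud(n,d);report(n+" base",C,(590,-316),62,(95,130))
E
```

```text
time_s: 33.55
eef_pos: [590.6, -316.0, 251.0]
orientation: [0.075, -3.139, -0.002]
ft_force: [-1.2, -0.4, -5.3]
grip_width: 13.4
grasp_force: 98.4
t 33.55 pos [ 590.6 -316.   251. ] yaw 92.7 tilt [-0.1   0.06] w 13.4 gf 98.4 F [-1.2 -0.4 -5.3]
d tool mm [-0.   0.4 81. ] | roll -0.3 | j6 -2.22 -> -2.23
top base 177 mean [ 601.  -300.9  120.3] rect [ 603.  -298.2] [41.6 84.6] 56.1 z [107.6 121.7 125.8]
side base 306 mean [ 589.3 -301.1  118.2] rect [ 590.6 -312.6] [79.7 58.6] 4.5 z [103.5 122.2 125.6]
```

```bash
python3 -m crank '{"translation":[[0,0.0004,0.02],[0,0,0.03],[0,0,0.02],[0,0,0.01],[0,0,0],[0,0,0],[0,0,0]],"roll":[0.8,0,0,0,0,0,0]}'; python3 g.py 590.5 -315.5 152.5 92
python3 - <<'E'
from m import *
for n in("top","side"):
    p,d=read_camera(n);C=cloud(n,d);report(n+" base",C,(590,-316),62,(34,52));report(n+" dial",C,(511,-320),40,(110,175))
    cv2.imwrite(f"pics/{n}5.png",cv2.resize(p[80:200,250:390,::-1],(700,600),interpolation=cv2.INTER_CUBIC))
E
```

```text
time_s: 34.35
eef_pos: [591.3, -316.0, 173.8]
orientation: [-0.059, 3.14, -0.002]
ft_force: [-1.0, 0.5, -6.1]
grip_width: 13.8
grasp_force: 98.4
t 34.35 pos [ 591.3 -316.   173.8] yaw 92.2 tilt [ 0.09 -0.07] w 13.8 gf 98.4 F [-1.   0.5 -6.1]
d tool mm [ 0.8  0.6 21.3] | roll 0.2 | j6 -2.21 -> -2.21
top base 109 mean [ 605.7 -301.    44.8] rect [ 606.8 -298.8] [35.8 76.8] 56.2 z [39.2 45.4 49.2]
top dial 74 mean [ 509.3 -319.5  164.2] rect [ 511.9 -319.8] [22.8 40.4] 6.0 z [132.4 167.6 173.5]
side base 243 mean [ 588.7 -306.1   44.4] rect [ 581.  -313.8] [101.3  58.8] 0.1 z [35.8 45.7 48.7]
side dial 123 mean [ 516.4 -311.4  139.9] rect [ 521.2 -317. ] [30.1 49.6] 63.4 z [114.5 139.9 169.2]
```

View pics/side5.png

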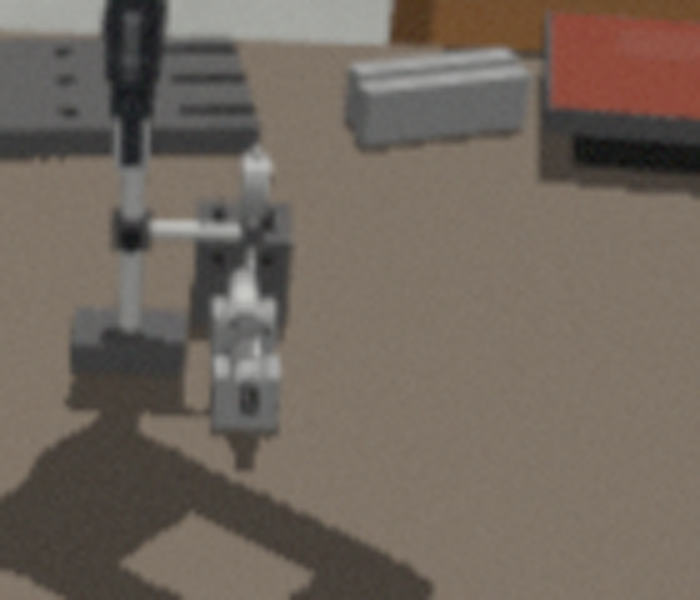

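Gauge (column (130,200)) upright, arm square, dial (257,180) over the collar (247,335). Final lowering.

```bash
python3 -m crank '{"translation":[[0.0005,0.0005,0.008],[0,0,0.006],[0,0,0.003],[0,0,0.002],[0,0,0],[0,0,0]],"roll":[0,0,0,0,0,0]}'; python3 g.py 590.5 -315.5 152.5 92
```

```text
time_s: 35.05
eef_pos: [590.4, -315.3, 153.4]
orientation: [-0.06, 3.141, -0.0]
ft_force: [0.2, 0.6, -5.6]
grip_width: 13.4
grasp_force: 99.1
t 35.05 pos [ 590.4 -315.3  153.4] yaw 92.2 tilt [ 0.   -0.01] w 13.4 gf 99.1 F [ 0.2  0.6 -5.6]
d tool mm [-0.1 -0.2  0.9] | roll 0.2 | j6 -2.21 -> -2.21
```

```bash
python3 -m crank '{"translation":[[0,0,0.0008],[0,0,0.0005],[0,0,0],[0,0,0]],"roll":[0,0,0,0]}'; python3 g.py 590.5 -315.5 152.5 92
```

```text
time_s: 35.45
eef_pos: [590.6, -315.3, 152.6]
orientation: [-0.06, 3.14, -0.001]
ft_force: [-0.3, 1.6, 2.7]
grip_width: 13.7
grasp_force: 99.3
t 35.45 pos [ 590.6 -315.3  152.6] yaw 92.2 tilt [ 0.04 -0.03] w 13.7 gf 99.3 F [-0.3  1.6  2.7]
d tool mm [ 0.1 -0.2  0.1] | roll 0.2 | j6 -2.21 -> -2.21
```

Touched down. Release, lift and retreat, then check.

```bash
python3 -m crank '{"translation":[[0,0,0],[0,0,0],[0,0,0],[0,0,0],[0,0,0],[0,0,0],[0,0,0],[0,0,0],[0,0,-0.02],[0,0,-0.04],[0,0,-0.04],[0,0,-0.04],[0,0,-0.03],[0,0,0]],"roll":[0,0,0,0,0,0,0,0,0,0,0,0,0,0]}' 1; python3 g.py 450 150 320 92
```

```text
time_s: 36.85
eef_pos: [591.0, -315.6, 327.1]
orientation: [-0.06, 3.136, -0.006]
ft_force: [0.0, -0.3, -0.5]
grip_width: 85.6
grasp_force: 0.0
t 36.85 pos [ 591.  -315.6  327.1] yaw 92.2 tilt [ 0.32 -0.23] w 85.6 gf 0.0 F [ 0.  -0.3 -0.5]
d tool mm [123.2 470.7   4.4] | roll 0.2 | j6 -2.21 -> -1.40
```

```bash
python3 -m crank '{"translation":[[0.009,0.034,0],[0.009,0.034,0],[0.009,0.034,0],[0.009,0.034,0],[0.009,0.034,0],[0.009,0.034,0],[0.009,0.034,0],[0.009,0.034,0],[0.009,0.034,0],[0.009,0.034,0],[0.009,0.034,0],[0.009,0.034,0],[0.009,0.034,0],[0.009,0.034,0],[0,0,0],[0,0,0]],"roll":[0,0,0,0,0,0,0,0,0,0,0,0,0,0,0,0]}'
python3 - <<'E'
from m import *
for n in("top","side"):
    p,d=read_camera(n);C=cloud(n,d);report(n+" base",C,(592,-316),60,(15,32));report(n+" col",C,(590,-316),30,(150,200));report(n+" dial",C,(511,-320),40,(110,155));report(n+" collar",C,(510,-320),22,(53,66))
    report(n+" A",C,(508.5,-277.6),32,(15,48));report(n+" B",C,(513.1,-361.4),32,(15,48))
    report(n+" big",C,(433,108),48,(30,60));report(n+" tin",C,(779,181),45,(20,60))
    cv2.imwrite(f"pics/{n}6.png",cv2.resize(p[...,::-1] if n=="top" else p[80:240,230:430,::-1],(750,563),interpolation=cv2.INTER_CUBIC))
E
```

```text
time_s: 38.45
eef_pos: [446.1, 156.1, 321.7]
orientation: [0.062, -3.141, 0.0]
ft_force: [0.2, 0.1, 0.5]
grip_width: 85.3
grasp_force: 0.0
top base 287 mean [ 588.9 -310.5   24.2] rect [ 588.1 -316.3] [79.8 56.5] 2.0 z [20.4 24.1 28.1]
top col 36 mean [ 587.8 -314.1  174.5] rect [ 587.8 -315.1] [14.3 14.8] 89.3 z [154.3 178.5 183.5]
top dial 75 mean [ 508.  -316.   144.8] rect [ 507.8 -319.1] [16.5 40.6] 3.7 z [133.4 146.8 152.6]
top collar 37 mean [ 508.1 -317.8   57.7] rect [ 509.  -321.6] [37.4 20.4] 4.4 z [53.8 57.5 62.7]
top A 113 mean [ 506.3 -277.6   40.6] rect [ 505.4 -275.7] [49.4 54. ] 39.7 z [28.5 41.  47.3]
top B 105 mean [ 513.2 -364.8   40. ] rect [ 514.3 -367.3] [45.7 51.2] 20.3 z [22.4 41.6 47.6]
top big 217 mean [430.9 104.3  44.7] rect [429.7 106.3] [64.4 41.6] 2.1 z [32.8 45.5 54. ]
top tin 249 mean [777.9 178.1  41.5] rect [778.7 178.4] [58.8 56.5] 43.7 z [36.7 41.8 46. ]
side base 216 mean [ 589.6 -306.2   24.1] rect [ 590.8 -313.5] [79.7 61.8] 3.9 z [17.6 24.6 27.4]
side col 43 mean [ 590.6 -310.6  166.1] rect [ 590.8 -311. ] [10.6 16.7] 85.4 z [151.3 164.6 179.7]
side dial 66 mean [ 509.9 -305.   135.9] rect [ 509.8 -313.7] [17.  37.7] 2.7 z [119.2 135.8 151.1]
side collar 50 mean [ 511.2 -316.5   58.9] rect [ 511.  -317.5] [34.5 23.5] 3.2 z [53.5 58.9 63.7]
side A 107 mean [ 508.7 -269.2   34.5] rect [ 509.5 -276.2] [43.  59.3] 4.3 z [17.3 38.  47.3]
side B 27 mean [ 520.8 -368.3   37.5] rect [ 515.5 -369. ] [42.2 43. ] 2.9 z [19.2 41.3 45.7]
side big 430 mean [431.  113.1  43.7] rect [431.8 108. ] [64.6 45.1] 1.8 z [31.4 44.3 53.6]
side tin 467 mean [778.8 186.7  40.4] rect [781.  181.6] [59.9 60.1] 9.3 z [24.9 42.8 44.8]
```

View pics/top6.png

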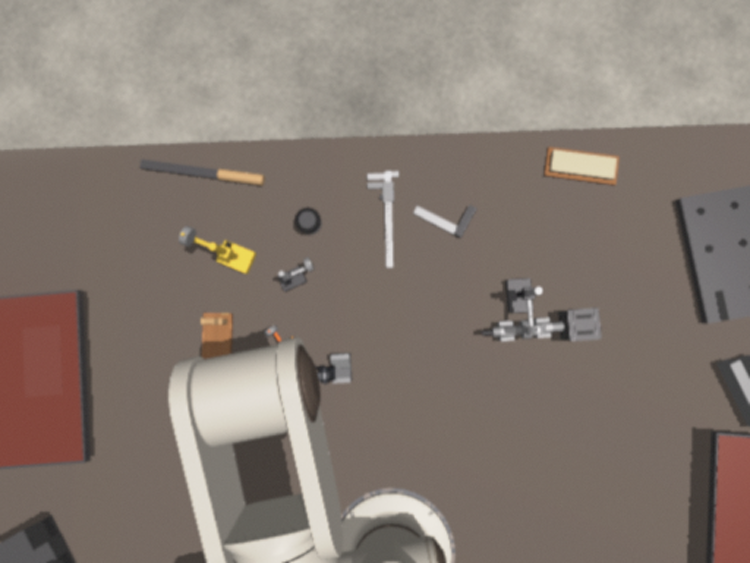

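View pics/side6.png

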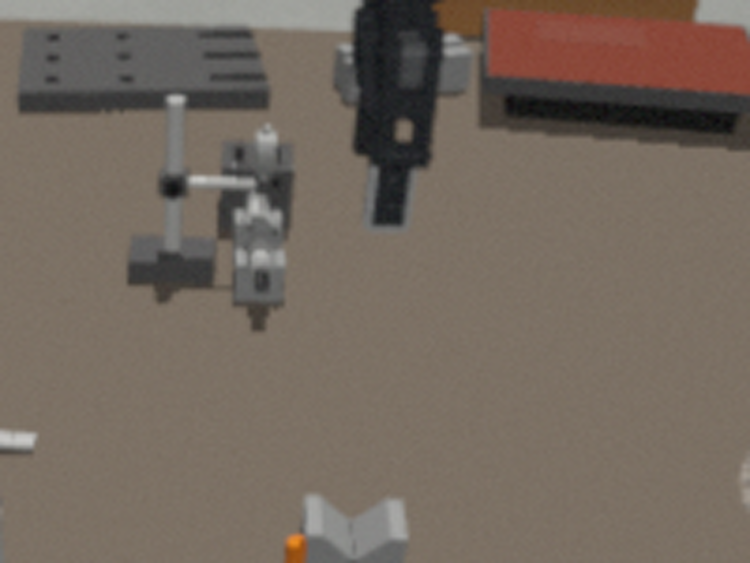

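The top picture shows the gauge (520,292) on the far side of the shaft (525,328) at the box (583,325), with the bystanders unmoved. The side picture shows it upright with its tip over the collar. Measured offsets are within about 2 mm.

```bash
python3 -c "
from cell import env
print(env.job_done())"
```

```text
the job is handed in; nothing more can be done
None
```

I handed the job in at about 38 s of the 120 s allowed. The last pictures show the shaft in both V-blocks about 5 mm from the box face and the gauge upright on the far side, within about 2 mm of mid-collar; the big V-block and tin measure unmoved, the caliper and square look unmoved, and no verdict was returned.

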